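# Move the spice row into the new rack

### The job

The old dark spice rack is being retired: move its four jars into the pale new rack, keeping them in the same order from left to right as they stand now (seen from the robot), so that the cook still finds each one without reading. Set each jar upright and right down in its own well; the brown dropper bottle keeps the well it already has, so the row simply skips it. Don't tip any jar over on the way, and leave the dropper bottle standing where it is.

Things in the scene. Friction and masses are not known exactly. Their poses are not given: they have to be found in the camera images.
- jar_red: loose glass spice jar with a red lid, round, 46 mm across, 97 mm tall; its red lid, 46 mm across, is the top 20 mm; 0.08 to 0.14 kg. Origin: centre of its underside, z up through the lid. It starts upright in one of the four blocks of the old rack, its underside 14 mm above the worktop.
- jar_white: loose glass spice jar with a white lid, round, 41 mm across, 102 mm tall; its white lid, 41 mm across, is the top 20 mm; 0.08 to 0.14 kg. Origin: centre of its underside, z up through the lid. It starts upright in one of the four blocks of the old rack, its underside 14 mm above the worktop.
- jar_yellow: loose glass spice jar with a yellow lid, round, 45 mm across, 98 mm tall; its yellow-gold lid, 44 mm across, is the top 20 mm; 0.08 to 0.14 kg. Origin: centre of its underside, z up through the lid. It starts upright in one of the four blocks of the old rack, its underside 14 mm above the worktop.
- jar_blue: loose clear spice jar of pale reddish spice, white label, with a blue lid, round, 43 mm across, 97 mm tall; its blue lid, 44 mm across, is the top 21 mm, above a narrower neck (36 mm); 0.08 to 0.14 kg. Origin: centre of its underside, z up through the lid. It starts upright in one of the four blocks of the old rack, its underside 14 mm above the worktop.
- block_red: fixed dark wooden block of the old rack, 70 (x) x 66 (y) mm, top 28 mm above the worktop, where the red-lidded jar stands at the start, in a round well 56 mm wide, 14 mm deep, at its centre. Four like blocks stand 68 mm apart in a steel rail, in any order. Origin: centre of the underside, 4 mm above the worktop; +y along the row to the left (seen from the robot).
- block_white: fixed dark wooden block of the old rack, 70 (x) x 66 (y) mm, top 28 mm above the worktop, where the white-lidded jar stands at the start, in a round well 56 mm wide, 14 mm deep, at its centre. Four like blocks stand 68 mm apart in a steel rail, in any order. Origin: centre of the underside, 4 mm above the worktop; +y along the row to the left (seen from the robot).
- block_yellow: fixed dark wooden block of the old rack, 70 (x) x 66 (y) mm, top 28 mm above the worktop, where the yellow-lidded jar stands at the start, in a round well 56 mm wide, 14 mm deep, at its centre. Four like blocks stand 68 mm apart in a steel rail, in any order. Origin: centre of the underside, 4 mm above the worktop; +y along the row to the left (seen from the robot).
- block_blue: fixed dark wooden block of the old rack, 70 (x) x 66 (y) mm, top 28 mm above the worktop, where the blue-lidded jar stands at the start, in a round well 56 mm wide, 14 mm deep, at its centre. Four like blocks stand 68 mm apart in a steel rail, in any order. Origin: centre of the underside, 4 mm above the worktop; +y along the row to the left (seen from the robot).
- new_rack: fixed pale wooden bar, the new rack, 74 (x) x 356 (y) mm, top 29 mm above the worktop. Five round wells, 60 mm wide, 14 mm deep, bevelled mouths, centres at x = 0, y = +136, +68, 0, -68, -136 mm (left end first, seen from the robot). A jar in a free well stands on a thin cork liner, its underside 17 mm above the worktop. Origin: centre of the underside, on the worktop; +y along the row to the left.
- dropper: loose brown dropper bottle with black top, 33 mm across, 102 mm tall, that already stands in one of the five wells of the new rack (any of them). It stays there. Origin: centre of its underside, z up.
Not all that is in view belongs to the job. Leave any green or pink look-alike of the jar_white alone. Leave any turquoise look-alike of the block_blue alone.

How it is judged:
At the end, for the whole second after the job is handed in: All four jars stand released, at rest and upright (0.12 rad) on the floors (5 mm) of four wells of the new rack (15 mm), in the left-to-right order of their blocks in the old rack, skipping the dropper bottle's well; the dropper bottle stands upright within 20 mm of where it was (((y of each of block_white, block_yellow, block_blue in the frame of block_red below 0 m and y of jar_red in the frame of new_rack between 0.053 and 0.151 m) or (((y of block_white in the frame of block_red above 0 m and y of each of block_yellow, block_blue in the frame of block_red below 0 m) or (y of each of block_white, block_blue in the frame of block_red below 0 m and y of block_yellow in the frame of block_red above 0 m) or (y of each of block_white, block_yellow in the frame of block_red below 0 m and y of block_blue in the frame of block_red above 0 m)) and y of jar_red in the frame of new_rack between -0.015 and 0.083 m) or (((y of each of block_white, block_yellow in the frame of block_red above 0 m and y of block_blue in the frame of block_red below 0 m) or (y of each of block_white, block_blue in the frame of block_red above 0 m and y of block_yellow in the frame of block_red below 0 m) or (y of block_white in the frame of block_red below 0 m and y of each of block_yellow, block_blue in the frame of block_red above 0 m)) and y of jar_red in the frame of new_rack between -0.083 and 0.015 m) or (y of each of block_white, block_yellow, block_blue in the frame of block_red above 0 m and y of jar_red in the frame of new_rack between -0.151 and -0.053 m)) and x of jar_red in the frame of new_rack between -0.015 and 0.015 m and z of jar_red in the frame of new_rack between 0.012 and 0.022 m and angle between each of jar_red, jar_white, jar_yellow, jar_blue, dropper's own z axis and vertical below 0.12 rad and linear speed of each of jar_red, jar_white, jar_yellow, jar_blue, dropper below 0.02 m/s and ((y of each of block_red, block_yellow, block_blue in the frame of block_white below 0 m and y of jar_white in the frame of new_rack between 0.053 and 0.151 m) or (((y of block_red in the frame of block_white above 0 m and y of each of block_yellow, block_blue in the frame of block_white below 0 m) or (y of each of block_red, block_blue in the frame of block_white below 0 m and y of block_yellow in the frame of block_white above 0 m) or (y of each of block_red, block_yellow in the frame of block_white below 0 m and y of block_blue in the frame of block_white above 0 m)) and y of jar_white in the frame of new_rack between -0.015 and 0.083 m) or (((y of each of block_red, block_yellow in the frame of block_white above 0 m and y of block_blue in the frame of block_white below 0 m) or (y of each of block_red, block_blue in the frame of block_white above 0 m and y of block_yellow in the frame of block_white below 0 m) or (y of block_red in the frame of block_white below 0 m and y of each of block_yellow, block_blue in the frame of block_white above 0 m)) and y of jar_white in the frame of new_rack between -0.083 and 0.015 m) or (y of each of block_red, block_yellow, block_blue in the frame of block_white above 0 m and y of jar_white in the frame of new_rack between -0.151 and -0.053 m)) and x of jar_white in the frame of new_rack between -0.015 and 0.015 m and z of jar_white in the frame of new_rack between 0.012 and 0.022 m and ((y of each of block_red, block_white, block_blue in the frame of block_yellow below 0 m and y of jar_yellow in the frame of new_rack between 0.053 and 0.151 m) or (((y of block_red in the frame of block_yellow above 0 m and y of each of block_white, block_blue in the frame of block_yellow below 0 m) or (y of each of block_red, block_blue in the frame of block_yellow below 0 m and y of block_white in the frame of block_yellow above 0 m) or (y of each of block_red, block_white in the frame of block_yellow below 0 m and y of block_blue in the frame of block_yellow above 0 m)) and y of jar_yellow in the frame of new_rack between -0.015 and 0.083 m) or (((y of each of block_red, block_white in the frame of block_yellow above 0 m and y of block_blue in the frame of block_yellow below 0 m) or (y of each of block_red, block_blue in the frame of block_yellow above 0 m and y of block_white in the frame of block_yellow below 0 m) or (y of block_red in the frame of block_yellow below 0 m and y of each of block_white, block_blue in the frame of block_yellow above 0 m)) and y of jar_yellow in the frame of new_rack between -0.083 and 0.015 m) or (y of each of block_red, block_white, block_blue in the frame of block_yellow above 0 m and y of jar_yellow in the frame of new_rack between -0.151 and -0.053 m)) and x of jar_yellow in the frame of new_rack between -0.015 and 0.015 m and z of jar_yellow in the frame of new_rack between 0.012 and 0.022 m and ((y of each of block_red, block_white, block_yellow in the frame of block_blue below 0 m and y of jar_blue in the frame of new_rack between 0.053 and 0.151 m) or (((y of block_red in the frame of block_blue above 0 m and y of each of block_white, block_yellow in the frame of block_blue below 0 m) or (y of each of block_red, block_yellow in the frame of block_blue below 0 m and y of block_white in the frame of block_blue above 0 m) or (y of each of block_red, block_white in the frame of block_blue below 0 m and y of block_yellow in the frame of block_blue above 0 m)) and y of jar_blue in the frame of new_rack between -0.015 and 0.083 m) or (((y of each of block_red, block_white in the frame of block_blue above 0 m and y of block_yellow in the frame of block_blue below 0 m) or (y of each of block_red, block_yellow in the frame of block_blue above 0 m and y of block_white in the frame of block_blue below 0 m) or (y of block_red in the frame of block_blue below 0 m and y of each of block_white, block_yellow in the frame of block_blue above 0 m)) and y of jar_blue in the frame of new_rack between -0.083 and 0.015 m) or (y of each of block_red, block_white, block_yellow in the frame of block_blue above 0 m and y of jar_blue in the frame of new_rack between -0.151 and -0.053 m)) and x of jar_blue in the frame of new_rack between -0.015 and 0.015 m and z of jar_blue in the frame of new_rack between 0.012 and 0.022 m and distance of dropper from where it was at the start of the episode below 0.02 m); the robot touches nothing.
It fails at once if a jar or the dropper bottle is tipped over (more than 0.7 rad) (angle between any of jar_red, jar_white, jar_yellow, jar_blue, dropper's own z axis and vertical above 0.7 rad).
It fails at once if the dropper bottle is taken or pushed out of its place (more than 30 mm) (distance of dropper from where it was at the start of the episode above 0.03 m).
It also fails if it takes over 96 s, if anything falls off the work surface, if the arm or the gripper's body presses on something with over 40 N, if the wrist force passes 120 N, or if a joint passes its speed limit or range.

### The arm

A 6-joint arm with a two-finger parallel gripper is mounted at the origin on a cart in front of the work surface, level with it; the furniture and walls round the work are solid. World frame = base frame: x ahead of the robot, y to its left, z up, the work surface at z = 0. Lengths are in m, angles in rad, forces in N, time in s.
With the tool pointing down it reaches from about 0.3 to 0.775 m from the base axis. Payload 14.6 kg.
Tool frame: the origin (TCP) lies at the very end of the fingers, on their centre line; the grasp point (between the pads) lies 19 mm behind it; z points along the fingers, y is the line along which they close (so a half turn about z gives the same grasp; the last joint's range is limited). The gripper opens to 94 mm and grips with 3 to 60 N. Pads are 16 mm wide; open, the fingers measure 119 mm over their backs; the gripper's body (75 mm by 177 mm) begins 78 mm behind the grasp point.
Start: joints at [1.185, 0.3, 1.521, -0, 1.321, -0.067], TCP at [0.172, 0.522, 0.174] pointing down, gripper open.
Joint ranges: [-3.03, 3.03], [-0.79, 2.21], [0.23, 2.52], [-1.04, 4.18], [0, 3.07], [-2.55, 2.55]. Speed limits (rad/s): [2.22, 2.22, 2.57, 3.14, 3.14, 3.14].

### API

Orientations are given as [roll, pitch, yaw] about the fixed x, y, z axes, in that order (R = Rz(yaw) Ry(pitch) Rx(roll)).
In Python, from station import ctrl gives the robot as it stands.
- The arm moves only by the tool move_arm, never from a script. Its argument "targets" is a list of rows, each a list of 6 numbers: the shift along the tool's x, y, z in units of 1000 mm (1.0 is 1000 mm), then the turn, a rotation vector about the tool's x, y, z in units of 30 degrees (1.0 is 30 degrees). In form: [[tx, ty, tz, ax, ay, az], ...]. A call has exactly 5 rows; each row is the pose to reach, as a shift and turn from the pose commanded when the call began, along the tool's axes at that moment; what a row does not reach only later rows make up. A row lasts 1/12 s, in which the tool goes at most 41.7 mm and 7.16 degrees, less where a joint would pass 70% of its speed; a pose out of reach is approached as far as the arm can. A call with a number of a shift or a turn outside -1 to 1 is refused whole. A call with a gripper value outside its range is refused whole. "fingers" is the opening, from -1 (shut) to 1 (fully open), set as the call begins (left out, the last holds). The fingers move at their own pace and stop on an object; "grip_force" is the grip in N (left out, the last holds). Time passes only in rows, so rows that repeat a pose let the fingers close, or fill a call up. It gives the time, the measured TCP pose, the force and the opening at its end, in the units of the state.
- ctrl.get_obs(): the state, without advancing time (a new reading comes with each control period).
- ctrl.camera(name): name is "side" or "top" or "wrist"; returns the picture (420x560x3 uint8, red, green, blue); there is no depth.
- ctrl.camera_info(name): a dict with "fx", "fy", "cx", "cy" (pixels), "rvec" (rotation vector, rad) and "tvec" (3), from world to camera coordinates, as OpenCV has them. Camera axes: x right, y down, z forward; pixel columns grow to the right and rows downward; lengths in m; the calibration is good to about 2 mm. A picture is of the moment at which its call begins: read the wrist's pose just before it. camera_info takes no time and is no camera call; for the wrist camera it gives the pose at the moment of the call.
- ctrl.hand_in(): hands the job in, once; it reports no verdict.
The state is a dict: "time_s": time; "qpos": joint angles; "joint_vel": joint speeds; "tau": joint torques, N m; "ee_pos": TCP position; "eef_rot": TCP orientation; "force": force on the tool from outside, world axes, zero at the start; "moment": the same for the moment, N m; "grip_width": finger opening in m.
Only numpy, scipy, OpenCV 4.12 (cv2) and the standard library are available. Lean on these libraries where they do the work, as an engineer would, in place of code of your own. Each camera call takes 0.05 s, during which the arm holds its last target. There are 200 camera calls.

## Working session

There is one attempt and no reset: what is moved stays moved. The work goes in short steps, Python scripts to look and compute and a tool call to move; the robot and the scene stay as the last step left them, time stands still between calls to the robot, and variables do not carry over. Pictures are saved under pics/ and viewed, on a budget of 14 in all, crops included, one or two more only if the job needs it, and the job is handed in when it is done.

Besides the shell and the picture viewer there is one more tool, called after "Call:" as name(argument=value, ...) on one line, values as JSON. move_arm: Moves the arm, as the interface text tells. Shifts and turns lie within -1 to 1; 1 stands for 1000 mm of shift or 30 degrees of turn. Its arguments: {"type":"object","properties":{"targets":{"type":"array"},"fingers":{"type":"number"},"grip_force":{"type":"number"}},"required":["targets"]}

```bash
mkdir -p pics; ls; python3 - <<'E'
from station import ctrl
import cv2
o=ctrl.get_obs(); print(o['time_s'],o['ee_pos'],o['eef_rot'],o['grip_width'])
for n in ("side","top"):
    im=ctrl.camera(n); cv2.imwrite(f"pics/{n}0.png",im[:,:,::-1]); print(n,ctrl.camera_info(n))
E
```

```text
pics
0.0 [0.1722656  0.52199356 0.17295842] [-3.14036021e+00 -5.64281241e-05  2.82285445e+00] 0.09404543261670022
side {'fx': 489.26894682763583, 'fy': 489.26894682763583, 'cx': 277.25766092214116, 'cy': 212.1674561338172, 'rvec': array([ 1.9211344 , -0.58212935,  0.34301077]), 'tvec': array([-0.45119124,  0.13284615,  0.99730487])}
top {'fx': 438.1486873444579, 'fy': 438.1486873444579, 'cx': 271.8606242908697, 'cy': 216.26617817945083, 'rvec': array([ 2.18115252, -2.22131542,  0.05307918]), 'tvec': array([-0.10481129,  0.47346203,  0.89442942])}
```

View pics/top0.png

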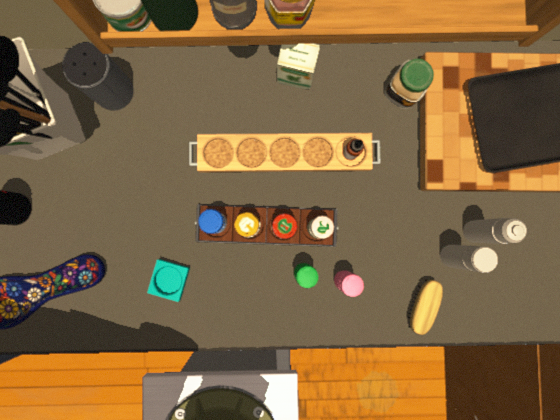

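View pics/side0.png

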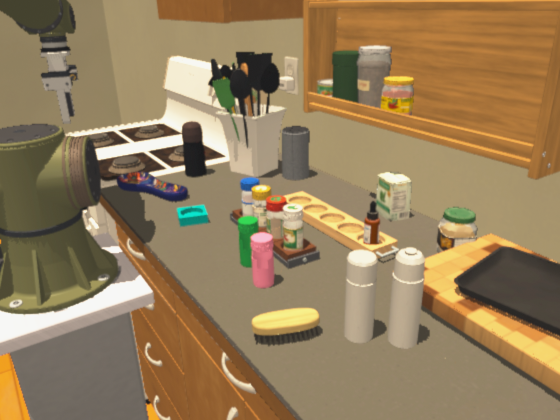

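The order from the left is blue (211,221), yellow (246,225), red (285,226), white (321,226). The dropper is in the rightmost well (352,150). Things that could be mistaken for jar_white are the green jar (307,276), the pink jar (350,285) and two grey-white shakers at (483,260) and (510,230). The turquoise block at (168,280) is a look-alike of block_blue. By the description I choose the four jars in the dark rail.

```bash
cat > h.py <<'E'
import numpy as np, cv2
from station import ctrl
def ray(info,uv,z):
    R,_=cv2.Rodrigues(np.array(info['rvec'])); t=np.array(info['tvec'])
    C=-R.T@t; d=R.T@np.array([(uv[0]-info['cx'])/info['fx'],(uv[1]-info['cy'])/info['fy'],1.])
    return C+d*(z-C[2])/d[2]
def proj(info,p):
    K=np.array([[info['fx'],0,info['cx']],[0,info['fy'],info['cy']],[0,0,1.]])
    return cv2.projectPoints(np.array([p],float),np.array(info['rvec']),np.array(info['tvec']),K,None)[0].ravel()
E
python3 - <<'E'
from h import *
im=cv2.imread("pics/top0.png"); I=ctrl.camera_info("top")
hsv=cv2.cvtColor(im,cv2.COLOR_BGR2HSV)
def blob(m,box):
    x0,y0,x1,y1=box; k=np.zeros_like(m); k[y0:y1,x0:x1]=m[y0:y1,x0:x1]
    cs,_=cv2.findContours(k,cv2.RETR_EXTERNAL,cv2.CHAIN_APPROX_NONE)
    return max(cs,key=cv2.contourArea)
def report(n,m,box,z):
    c=blob(m,box); (u,v),r=cv2.minEnclosingCircle(cv2.convexHull(c)); print(n,round(u,1),round(v,1),round(r,1),cv2.contourArea(c),ray(I,(u,v),z).round(4))
rg=lambda a,b:cv2.inRange(hsv,a,b)
report('blue',rg((100,120,60),(125,255,255)),(195,200,230,245),.111)
report('yel',rg((18,120,120),(32,255,255)),(230,205,265,245),.112)
report('red',rg((0,150,90),(8,255,255))|rg((172,150,90),(180,255,255)),(265,205,303,245),.111)
report('white',rg((0,0,140),(60,90,255)),(303,205,340,245),.116)
m=rg((10,60,130),(30,200,255)); c=blob(m,(185,120,390,185)); b=cv2.minAreaRect(c); print(b)
p=cv2.boxPoints(b); w=np.array([ray(I,q,.029) for q in p]); print(w.round(4), w.mean(0).round(4))
# wells: cork floors
for u in (218,251,284,318): print('well~',ray(I,(u,152.5),.017).round(4))
for n,uv,z in(('carton',(298,62),.08),('shelf',(300,40),.0),('greenjar',(415,75),.1)): print(n,ray(I,uv,z).round(3))
for n in("top",):
  R,_=cv2.Rodrigues(np.array(I['rvec'])); print('cam',-R.T@np.array(I['tvec']))
cv2.imwrite("pics/crop0.png",cv2.resize(im[120:300,180:400],None,fx=3,fy=3,interpolation=cv2.INTER_CUBIC))
E
```

```text
blue 210.7 220.8 12.4 436.0 [ 0.4607 -0.0006  0.111 ]
yel 246.4 224.0 12.5 439.5 [ 0.4537 -0.0661  0.112 ]
red 284.4 225.8 13.1 490.5 [ 0.4491 -0.1357  0.111 ]
white 321.0 227.5 12.5 397.0 [ 0.4448 -0.2022  0.116 ]
((283.0426025390625, 151.76748657226562), (39.069862365722656, 178.26072692871094), 89.48844146728516)
[[ 0.6434  0.0428  0.029 ]
 [ 0.6404 -0.321   0.029 ]
 [ 0.5601 -0.3195  0.029 ]
 [ 0.5633  0.0429  0.029 ]] [ 0.6018 -0.1387  0.029 ]
well~ [ 0.6049 -0.0047  0.017 ]
well~ [ 0.6037 -0.0728  0.017 ]
well~ [ 0.6025 -0.1409  0.017 ]
well~ [ 0.6012 -0.2111  0.017 ]
carton [ 0.767 -0.169  0.08 ]
shelf [ 0.846 -0.18   0.   ]
greenjar [ 0.73  -0.388  0.1  ]
cam [ 0.4317851  -0.10916869  0.91476747]
```

View pics/crop0.png

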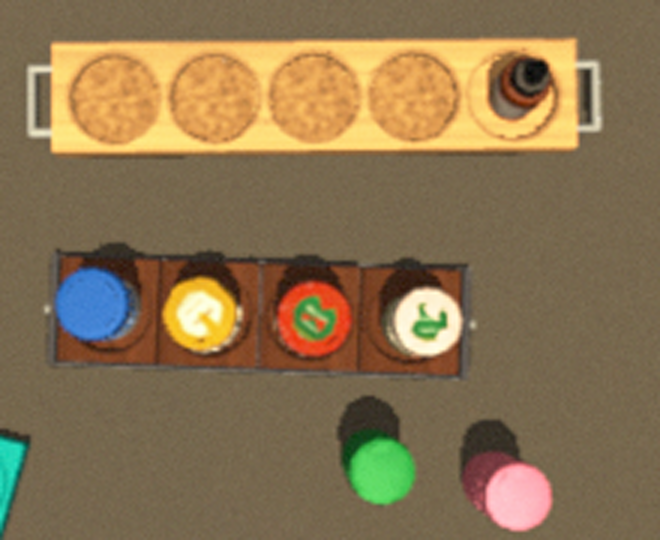

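Rows are clear: the left-to-right order is blue, yellow, red, white, with the dropper in the far right well. Next I raise the arm and move above the blue jar, with the fingers closing along world x.

Call:
move_arm(targets=[[0,0,-0.02,0,0,0.2],[0,0,-0.04,0,0,0.4],[0,0,-0.06,0,0,0.6],[0,0,-0.08,0,0,0.8],[0,0,-0.09,0,0,1.0]], fingers=1)

```text
time_s: 0.52
ee_pos: [0.1725, 0.5226, 0.2657]
eef_rot: [3.14, -0.001, 2.294]
force: [-0.6, 0.7, 0.4]
grip_width: 0.0936
```

Call:
move_arm(targets=[[-0.039,-0.009,0,0,0,0.2],[-0.078,-0.018,0,0,0,0.4],[-0.117,-0.027,0,0,0,0.6],[-0.156,-0.035,0,0,0,0.8],[-0.194,-0.044,0,0,0,1.0]])

```text
time_s: 0.93
ee_pos: [0.269, 0.3464, 0.2633]
eef_rot: [-3.141, 0.0, 1.771]
force: [1.8, -0.5, 0.6]
grip_width: 0.0941
```

Call:
move_arm(targets=[[-0.038,0.012,0,0,0,0.08],[-0.076,0.024,0,0,0,0.16],[-0.114,0.036,0,0,0,0.24],[-0.152,0.048,0,0,0,0.32],[-0.19,0.059,0,0,0,0.39]])

```text
time_s: 1.35
ee_pos: [0.3655, 0.1723, 0.2635]
eef_rot: [3.142, -0.0, 1.569]
force: [-0.3, 0.9, 0.6]
grip_width: 0.094
```

Call:
move_arm(targets=[[-0.035,0.019,0,0,0,0],[-0.07,0.038,0,0,0,0],[-0.105,0.058,0,0,0,0],[-0.14,0.077,0,0,0,0],[-0.174,0.097,0,0,0,0]])

```text
time_s: 1.77
ee_pos: [0.4626, -0.0019, 0.2635]
eef_rot: [-3.142, 0.0, 1.571]
force: [0.3, 1.1, 0.6]
grip_width: 0.0942
```

```bash
cat >> h.py <<'E'
from scipy.spatial.transform import Rotation as Rn
def go(x,y,z=None,yaw=np.pi/2):
    o=ctrl.get_obs(); R=Rn.from_euler('xyz',o['eef_rot']); p=np.array(o['ee_pos'])
    d=np.array([x,y,p[2] if z is None else z])-p
    T=Rn.from_euler('xyz',[np.pi,0,yaw])
    print('t',round(o['time_s'],2),'pos',p.round(4),'rot',np.round(o['eef_rot'],3),'F',np.round(o['force'],1),'w',round(o['grip_width'],4))
    print('shift',R.inv().apply(d).round(4),'turn',((R.inv()*T).as_rotvec()/np.radians(30)).round(3))
E
python3 - <<'E'
from h import *
go(.4607,-.0006)
cv2.imwrite("pics/w1.png",ctrl.camera("wrist")[:,:,::-1]);I=ctrl.camera_info("wrist");print(I)
for x,y,z in((.4607,-.0006,.111),(.4537,-.0661,.112),(.602,-.0027,.029)):print(proj(I,(x,y,z)))
E
```

```text
t 1.77 pos [ 0.4626 -0.0019  0.2635] rot [-3.142  0.     1.571] F [0.3 1.1 0.6] w 0.0942
shift [ 0.0013 -0.0019 -0.    ] turn [-0.  0.  0.]
{'fx': 348.75422914152887, 'fy': 348.75422914152887, 'cx': 276.8671144782442, 'cy': 210.64522341099854, 'rvec': array([-2.85270131e+00,  3.63074581e-03,  9.33321825e-04]), 'tvec': array([-0.46400523, -0.05999233,  0.4761517 ])}
[273.71796383 183.3647946 ]
[267.70887727 241.44034345]
[384.16516076 171.31034431]
```

View pics/w1.png

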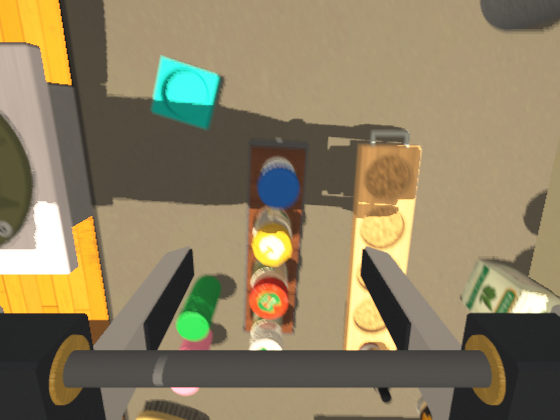

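Yellow, red and white line up below blue as expected, with the lid seen at about (279,187) against a predicted (274,183). The wells are offset by the same few pixels, so I use the midpoint and go down to just above the lid.

Call:
move_arm(targets=[[0,-0.001,0.03,0,0,0],[0,-0.001,0.06,0,0,0],[0,-0.001,0.09,0,0,0],[0,-0.001,0.115,0,0,0],[0,-0.001,0.13,0,0,0]])

```text
time_s: 2.23
ee_pos: [0.4598, 0.0003, 0.1307]
eef_rot: [-3.138, -0.0, 1.571]
force: [0.2, -0.1, -0.1]
grip_width: 0.0937
```

```bash
python3 - <<'E'
from h import *
go(.4607,-.0006)
im=ctrl.camera("wrist")[:,:,::-1];cv2.imwrite("pics/w2.png",im);I=ctrl.camera_info("wrist")
hsv=cv2.cvtColor(np.ascontiguousarray(im),cv2.COLOR_BGR2HSV);m=cv2.inRange(hsv,(105,150,40),(125,255,255))
cs,_=cv2.findContours(m,0,1);c=max(cs,key=cv2.contourArea);(u,v),r=cv2.minEnclosingCircle(c);print(u,v,r,ray(I,(u,v),.111))
s=ctrl.camera("side")[:,:,::-1];cv2.imwrite("pics/s2.png",cv2.resize(s[100:310,150:430],None,fx=2.5,fy=2.5))
E
```

```text
t 2.23 pos [4.598e-01 3.000e-04 1.307e-01] rot [-3.138 -0.     1.571] F [ 0.2 -0.1 -0.1] w 0.0937
shift [-0.0009  0.0009 -0.    ] turn [-0.007 -0.     0.001]
280.9031066894531 225.84521484375 32.45582962036133 [0.46106314 0.00476486 0.111     ]
```

View pics/w2.png

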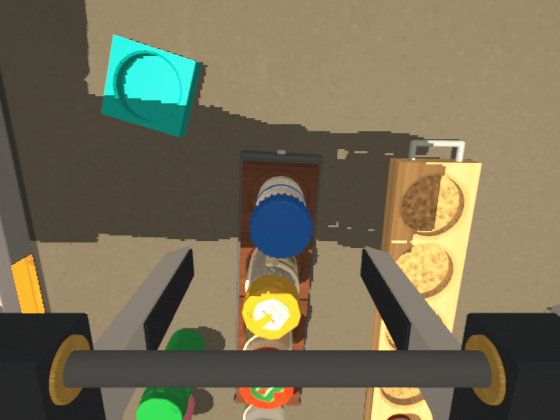

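The lid sits centred between the fingers at (281,226), so I go down and grip.

Call:
move_arm(targets=[[0,0.001,0.02,0,0,0],[0,0.001,0.04,0,0,0],[0,0.001,0.06,0,0,0],[0,0.001,0.078,0,0,0],[0,0.001,0.086,0,0,0]])

```text
time_s: 2.75
ee_pos: [0.4619, 0.0003, 0.0467]
eef_rot: [-3.14, -0.0, 1.571]
force: [-1.1, -0.5, -1.4]
grip_width: 0.0937
```

Call:
move_arm(targets=[[0,0,0,0,0,0],[0,0,0,0,0,0],[0,0,0,0,0,0],[0,0,0,0,0,0],[0,0,0,0,0,0]], fingers=-1, grip_force=15)

```text
time_s: 3.17
ee_pos: [0.4627, 0.0002, 0.0484]
eef_rot: [3.14, 0.0, 1.571]
force: [0.5, -0.7, 1.1]
grip_width: 0.0641
```

Call:
move_arm(targets=[[0,0,0,0,0,0],[0,0,0,0,0,0],[0,0,0,0,0,0],[0,0,0,0,0,0],[0,0,0,0,0,0]])

```text
time_s: 3.58
ee_pos: [0.4623, 0.0002, 0.0477]
eef_rot: [3.141, 0.0, 1.571]
force: [-1.0, 0.3, 2.1]
grip_width: 0.0441
```

```bash
python3 - <<'E'
from h import *
go(.602,-.0027)
s=ctrl.camera("side")[:,:,::-1];cv2.imwrite("pics/s3.png",cv2.resize(s[100:310,150:430],None,fx=2.5,fy=2.5))
E
```

```text
t 3.58 pos [4.623e-01 2.000e-04 4.770e-02] rot [3.141 0.    1.571] F [-1.   0.3  2.1] w 0.0441
shift [-0.003   0.1397  0.    ] turn [0.    0.    0.001]
```

View pics/s3.png

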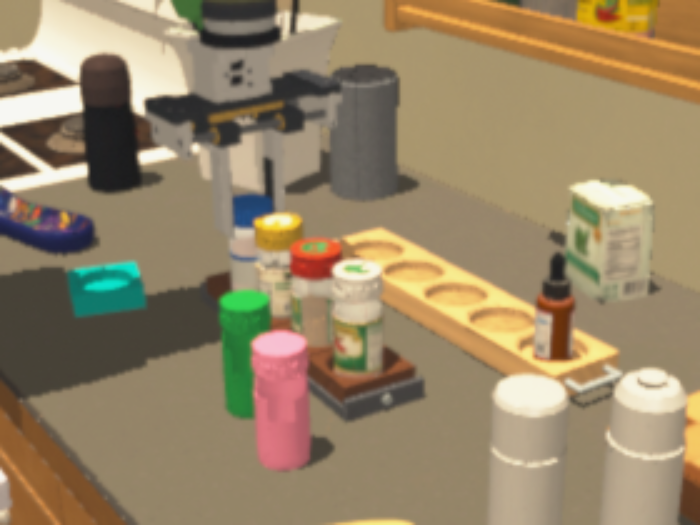

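The fingers are around the blue jar with a width of 44 mm. Next I lift, carry it along +x, and look before lowering.

Call:
move_arm(targets=[[0,0,0,0,0,0],[0,0,-0.01,0,0,0],[0,0,-0.025,0,0,0],[0,0,-0.04,0,0,0],[0,0,-0.045,0,0,0]], grip_force=20)

```text
time_s: 4.05
ee_pos: [0.463, 0.0002, 0.0948]
eef_rot: [3.139, 0.0, 1.571]
force: [-0.9, -0.9, -1.0]
grip_width: 0.0439
```

Call:
move_arm(targets=[[0,0.012,0,0,0,0],[-0.001,0.035,0,0,0,0],[-0.002,0.06,0,0,0,0],[-0.003,0.085,0,0,0,0],[-0.003,0.105,0,0,0,0]])

```text
time_s: 4.47
ee_pos: [0.5685, -0.0028, 0.0924]
eef_rot: [-3.141, 0.0, 1.571]
force: [-0.0, -0.0, -1.3]
grip_width: 0.044
```

Call:
move_arm(targets=[[0,0.015,0,0,0,0],[0,0.028,0,0,0,0],[0,0.035,0,0,0,0],[0,0.035,0,0,0,0],[0,0.035,0,0,0,0]])

```text
time_s: 4.88
ee_pos: [0.6017, -0.0026, 0.0922]
eef_rot: [-3.141, -0.0, 1.571]
force: [-0.7, -0.9, -1.1]
grip_width: 0.0437
```

```bash
python3 - <<'E'
from h import *
go(.602,-.0027)
s=ctrl.camera("side")[:,:,::-1];cv2.imwrite("pics/s4.png",cv2.resize(s[100:310,150:430],None,fx=2.5,fy=2.5))
E
```

```text
t 4.88 pos [ 0.6017 -0.0026  0.0922] rot [-3.141 -0.     1.571] F [-0.7 -0.9 -1.1] w 0.0437
shift [-0.0001  0.0003 -0.    ] turn [-0.002 -0.     0.001]
```

View pics/s4.png

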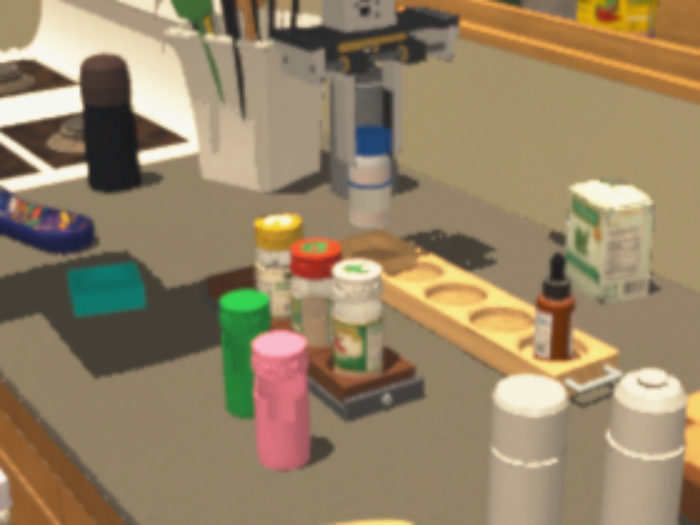

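The blue jar hangs upright with its base at about (369,222) in the crop, over the first well. I lower it.

Call:
move_arm(targets=[[0,0,0.012,0,0,0],[0,0,0.024,0,0,0],[0,0,0.034,0,0,0],[0,0,0.039,0,0,0],[0,0,0.041,0,0,0]])

```text
time_s: 5.35
ee_pos: [0.6014, -0.0027, 0.0505]
eef_rot: [-3.139, -0.0, 1.571]
force: [-7.3, 0.3, 14.1]
grip_width: 0.0441
```

Call:
move_arm(targets=[[0,0,0,0,0,0],[0,0,0,0,0,0],[0,0,0,0,0,0],[0,0,0,0,0,0],[0,0,0,0,0,0]])

```text
time_s: 5.77
ee_pos: [0.6023, -0.0027, 0.0516]
eef_rot: [3.141, 0.0, 1.571]
force: [-0.3, 0.4, -2.1]
grip_width: 0.0442
```

```bash
python3 - <<'E'
from h import *
go(.602,-.0027)
s=ctrl.camera("side")[:,:,::-1];cv2.imwrite("pics/s5.png",cv2.resize(s[100:310,220:480],None,fx=2.7,fy=2.7))
E
```

```text
t 5.77 pos [ 0.6023 -0.0027  0.0516] rot [3.141 0.    1.571] F [-0.3  0.4 -2.1] w 0.0442
shift [-0.     -0.0003 -0.    ] turn [0.    0.    0.001]
```

View pics/s5.png

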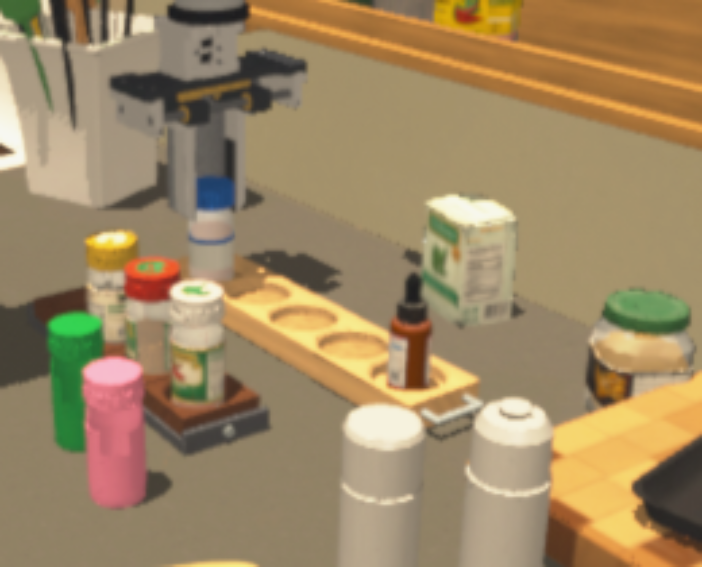

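```bash
python3 - <<'E'
from h import *
I=ctrl.camera_info("side")
f=lambda p:(((proj(I,p)-[220,100])*2.7).round(0))
for n,p in(('lidtop',(.602,-.0027,.114)),('lidtop if on rim',(.602,-.0027,.126)),('lidbot',(.602,-.0027,.093)),('base',(.602,-.0027,.017)),('baserim',(.602,-.0027,.029)),('well3',(.602,-.1387,.029)),('well4',(.602,-.2067,.029)),('well2',(.602,-.0707,.029)),('yel top',(.4537,-.0661,.112)),('white top',(.4448,-.2022,.116))):print(n,f(p))
E
```

```text
lidtop [211. 181.]
lidtop if on rim [211. 168.]
lidbot [212. 202.]
base [212. 276.]
baserim [212. 264.]
well3 [300. 311.]
well4 [351. 338.]
well2 [254. 287.]
yel top [111. 236.]
white top [193. 286.]
```

The lid top is seen at about (216,183). I predicted (211,181) if the jar sits in the well and 168 for the row if it sits on the rim, so it is down in the well. I release it and go to yellow.

Call:
move_arm(targets=[[0,0,0,0,0,0],[0,0,0,0,0,0],[0,0,0,0,0,0],[0,0,0,0,0,0],[0,0,0,0,0,0]], fingers=1)

```text
time_s: 6.23
ee_pos: [0.6022, -0.0027, 0.0516]
eef_rot: [3.141, 0.0, 1.571]
force: [0.0, 0.3, 0.1]
grip_width: 0.0737
```

Call:
move_arm(targets=[[0,0,0,0,0,0],[0,0,-0.015,0,0,0],[0,0,-0.04,0,0,0],[0,0,-0.07,0,0,0],[0,0,-0.1,0,0,0]])

```text
time_s: 6.65
ee_pos: [0.6019, -0.0026, 0.1525]
eef_rot: [-3.141, -0.0, 1.571]
force: [0.1, -1.0, 1.1]
grip_width: 0.094
```

Call:
move_arm(targets=[[-0.01,-0.025,0,0,0,0],[-0.025,-0.06,0,0,0,0],[-0.04,-0.095,0,0,0,0],[-0.055,-0.13,0,0,0,0],[-0.064,-0.147,0,0,0,0]])

```text
time_s: 7.07
ee_pos: [0.4523, -0.0674, 0.1515]
eef_rot: [-3.141, 0.0, 1.571]
force: [1.1, 0.4, 0.4]
grip_width: 0.0939
```

```bash
python3 - <<'E'
from h import *
go(.455,-.0665,.047)
im=ctrl.camera("wrist")[:,:,::-1];cv2.imwrite("pics/w6.png",im)
I=ctrl.camera_info("wrist");print(proj(I,(.4537,-.0661,.112)),proj(I,(.602,-.0027,.114)),proj(I,(.602,-.0707,.017)))
E
```

```text
t 7.07 pos [ 0.4523 -0.0674  0.1515] rot [-3.141  0.     1.571] F [1.1 0.4 0.4] w 0.0939
shift [0.001  0.0028 0.1045] turn [-0.001  0.     0.   ]
[280.85037774 219.1162928 ] [493.79439169 133.37559016] [425.28289753 194.71524653]
```

View pics/w6.png

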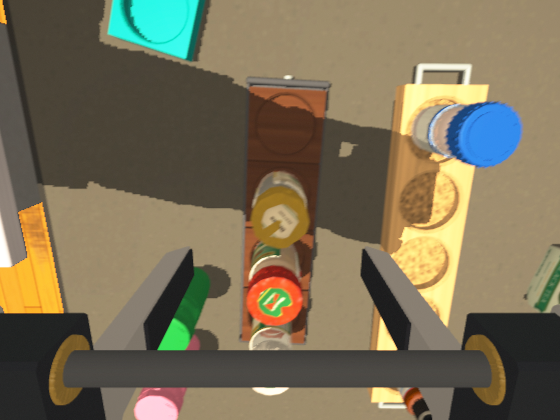

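The yellow lid is at (280,217), as predicted. The blue jar stands in its well with its lid at (488,133). Next I go down on yellow and grip.

Call:
move_arm(targets=[[0,0.002,0.025,0,0,0],[0,0.002,0.05,0,0,0],[0,0.002,0.075,0,0,0],[0,0.002,0.096,0,0,0],[0,0.002,0.104,0,0,0]])

```text
time_s: 7.53
ee_pos: [0.456, -0.0665, 0.0452]
eef_rot: [-3.138, -0.001, 1.571]
force: [0.6, 0.7, 0.5]
grip_width: 0.0942
```

Call:
move_arm(targets=[[0,0,0,0,0,0],[0,0,0,0,0,0],[0,0,0,0,0,0],[0,0,0,0,0,0],[0,0,0,0,0,0]], fingers=-1)

```text
time_s: 7.95
ee_pos: [0.4578, -0.0669, 0.0485]
eef_rot: [3.14, 0.0, 1.571]
force: [-0.7, 0.4, -0.8]
grip_width: 0.0643
```

Call:
move_arm(targets=[[0,0,0,0,0,0],[0,0,0,0,0,0],[0,0,0,0,0,0],[0,0,0,0,0,0],[0,0,0,0,0,0]])

```text
time_s: 8.37
ee_pos: [0.4574, -0.0668, 0.0477]
eef_rot: [3.141, 0.0, 1.571]
force: [-0.4, -0.0, 1.5]
grip_width: 0.0438
```

Call:
move_arm(targets=[[0,0,0,0,0,0],[0,0,-0.01,0,0,0],[0,0,-0.025,0,0,0],[0,0,-0.04,0,0,0],[0,0,-0.045,0,0,0]])

```text
time_s: 8.78
ee_pos: [0.458, -0.0669, 0.0948]
eef_rot: [3.139, 0.001, 1.571]
force: [0.0, 0.9, -1.5]
grip_width: 0.0441
```

Call:
move_arm(targets=[[0,0.012,0,0,0,0],[-0.002,0.035,0,0,0,0],[-0.003,0.06,0,0,0,0],[-0.004,0.085,0,0,0,0],[-0.004,0.11,0,0,0,0]])

```text
time_s: 9.2
ee_pos: [0.5682, -0.0708, 0.0924]
eef_rot: [-3.141, -0.0, 1.571]
force: [-0.8, -0.4, -0.4]
grip_width: 0.0435
```

```bash
python3 - <<'E'
from h import *
go(.602,-.0707)
E
```

```text
t 9.2 pos [ 0.5682 -0.0708  0.0924] rot [-3.141 -0.     1.571] F [-0.8 -0.4 -0.4] w 0.0435
shift [ 0.0001  0.0338 -0.    ] turn [-0.001 -0.     0.001]
```

Call:
move_arm(targets=[[0,0.015,0,0,0,0],[0,0.028,0,0,0,0],[0,0.034,0,0,0,0],[0,0.034,0,0,0,0],[0,0.034,0,0,0,0]])

```text
time_s: 9.62
ee_pos: [0.6007, -0.0706, 0.0922]
eef_rot: [-3.141, -0.0, 1.571]
force: [0.8, -0.2, -0.7]
grip_width: 0.0442
```

Call:
move_arm(targets=[[0,0,0.008,0,0,0],[0,0,0.016,0,0,0],[0,0,0.023,0,0,0],[0,0,0.03,0,0,0],[0,0,0.034,0,0,0]])

```text
time_s: 10.03
ee_pos: [0.6006, -0.0706, 0.0572]
eef_rot: [-3.14, -0.0, 1.571]
force: [-0.4, -0.3, -1.5]
grip_width: 0.0438
```

Call:
move_arm(targets=[[0,0,0.002,0,0,0],[0,0,0.004,0,0,0],[0,0,0.006,0,0,0],[0,0,0.007,0,0,0],[0,0,0.007,0,0,0]])

```text
time_s: 10.45
ee_pos: [0.6012, -0.0707, 0.0515]
eef_rot: [-3.142, 0.0, 1.571]
force: [0.5, 0.1, -1.2]
grip_width: 0.0439
```

```bash
python3 - <<'E'
from h import *
go(.602,-.0707)
s=ctrl.camera("side")[:,:,::-1];cv2.imwrite("pics/s7.png",cv2.resize(s[100:310,220:480],None,fx=2.7,fy=2.7))
I=ctrl.camera_info("side")
f=lambda p:(((proj(I,p)-[220,100])*2.7).round(0))
for b in(.017,.029): print('yel top',f((.602,-.0707,b+.098)))
E
```

```text
t 10.45 pos [ 0.6012 -0.0707  0.0515] rot [-3.142  0.     1.571] F [ 0.5  0.1 -1.2] w 0.0439
shift [-0.      0.0008 -0.    ] turn [-0.     0.     0.001]
yel top [255. 199.]
yel top [255. 186.]
```

View pics/s7.png

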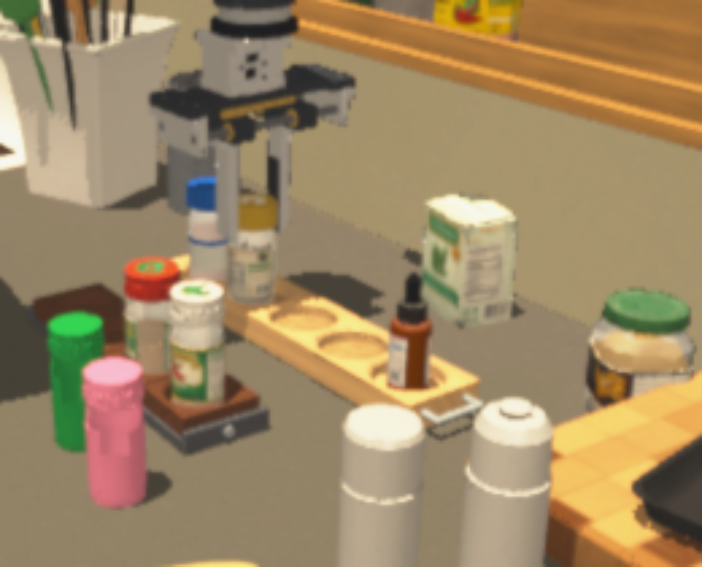

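Yellow is at floor height with its lid at (258,199). I release it and move to red.

Call:
move_arm(targets=[[0,0,0.001,0,0,0],[0,0,0.001,0,0,0],[0,0,0.001,0,0,0],[0,0,0.001,0,0,0],[0,0,0.001,0,0,0]], fingers=1)

```text
time_s: 10.92
ee_pos: [0.6013, -0.0707, 0.0507]
eef_rot: [3.141, 0.0, 1.571]
force: [-0.6, 0.1, 0.4]
grip_width: 0.0735
```

Call:
move_arm(targets=[[0,0,0,0,0,0],[0,0,-0.015,0,0,0],[0,0,-0.04,0,0,0],[0,0,-0.07,0,0,0],[0,0,-0.1,0,0,0]])

```text
time_s: 11.33
ee_pos: [0.6009, -0.0706, 0.1515]
eef_rot: [-3.141, -0.0, 1.571]
force: [0.8, 0.2, -0.2]
grip_width: 0.0942
```

Call:
move_arm(targets=[[-0.01,-0.025,0,0,0,0],[-0.025,-0.06,0,0,0,0],[-0.04,-0.095,0,0,0,0],[-0.055,-0.13,0,0,0,0],[-0.066,-0.151,0,0,0,0]])

```text
time_s: 11.75
ee_pos: [0.4476, -0.1373, 0.1506]
eef_rot: [-3.141, 0.0, 1.571]
force: [0.1, 0.1, -0.3]
grip_width: 0.0941
```

```bash
python3 - <<'E'
from h import *
go(.4505,-.136,.047)
im=np.ascontiguousarray(ctrl.camera("wrist")[:,:,::-1])
I=ctrl.camera_info("wrist");hsv=cv2.cvtColor(im,cv2.COLOR_BGR2HSV)
def f(lo,hi,z,n):
    cs,_=cv2.findContours(cv2.inRange(hsv,lo,hi),0,1);c=max(cs,key=cv2.contourArea);(u,v),r=cv2.minEnclosingCircle(c);print(n,round(u),round(v),round(r),ray(I,(u,v),z).round(4))
f((0,150,90),(8,255,255),.111,'red');f((18,120,110),(32,255,255),.115,'yel');f((105,150,40),(125,255,255),.114,'blue')
E
```

```text
t 11.75 pos [ 0.4476 -0.1373  0.1506] rot [-3.141  0.     1.571] F [ 0.1  0.1 -0.3] w 0.0941
shift [0.0013 0.0029 0.1036] turn [-0.     0.     0.001]
red 280 216 33 [ 0.4479 -0.1335  0.111 ]
yel 32 257 57 [ 0.2577 -0.1654  0.115 ]
blue 509 28 44 [ 0.5943 -0.0066  0.114 ]
```

Call:
move_arm(targets=[[0.001,0.001,0.025,0,0,0],[0.001,0.001,0.05,0,0,0],[0.001,0.001,0.075,0,0,0],[0.001,0.001,0.096,0,0,0],[0.001,0.001,0.103,0,0,0]])

```text
time_s: 12.22
ee_pos: [0.45, -0.1353, 0.0451]
eef_rot: [-3.138, -0.001, 1.571]
force: [-0.9, 0.4, 0.5]
grip_width: 0.0939
```

Call:
move_arm(targets=[[0,0,0,0,0,0],[0,0,0,0,0,0],[0,0,0,0,0,0],[0,0,0,0,0,0],[0,0,0,0,0,0]], fingers=-1)

```text
time_s: 12.63
ee_pos: [0.4518, -0.1359, 0.0485]
eef_rot: [3.14, 0.001, 1.571]
force: [0.3, 0.6, 0.3]
grip_width: 0.0645
```

Call:
move_arm(targets=[[0,0,0,0,0,0],[0,0,0,0,0,0],[0,0,0,0,0,0],[0,0,0,0,0,0],[0,0,0,0,0,0]])

```text
time_s: 13.05
ee_pos: [0.4514, -0.1358, 0.0478]
eef_rot: [3.141, 0.0, 1.571]
force: [-1.1, 0.5, 4.6]
grip_width: 0.0455
```

Call:
move_arm(targets=[[0,0,0,0,0,0],[0,0,-0.01,0,0,0],[0,0,-0.025,0,0,0],[0,0,-0.04,0,0,0],[0,0,-0.045,0,0,0]])

```text
time_s: 13.47
ee_pos: [0.452, -0.136, 0.0948]
eef_rot: [3.139, 0.001, 1.571]
force: [-0.5, 0.5, -0.8]
grip_width: 0.0456
```

Call:
move_arm(targets=[[0,0.012,0,0,0,0],[-0.001,0.035,0,0,0,0],[-0.002,0.06,0,0,0,0],[-0.003,0.085,0,0,0,0],[-0.003,0.11,0,0,0,0]])

```text
time_s: 13.88
ee_pos: [0.5622, -0.1387, 0.0923]
eef_rot: [-3.141, -0.0, 1.571]
force: [1.0, 0.1, -0.5]
grip_width: 0.0453
```

```bash
python3 - <<'E'
from h import *
go(.602,-.1387)
E
```

```text
t 13.88 pos [ 0.5622 -0.1387  0.0923] rot [-3.141 -0.     1.571] F [ 1.   0.1 -0.5] w 0.0453
shift [-0.      0.0398 -0.    ] turn [-0.001 -0.     0.001]
```

Call:
move_arm(targets=[[0,0.015,0,0,0,0],[0,0.03,0,0,0,0],[0,0.04,0,0,0,0],[0,0.04,0,0,0,0],[0,0.04,0,0,0,0]])

```text
time_s: 14.3
ee_pos: [0.6009, -0.1385, 0.0919]
eef_rot: [-3.141, -0.0, 1.572]
force: [0.3, -0.3, -1.3]
grip_width: 0.0456
```

Call:
move_arm(targets=[[0,0,0.008,0,0,0],[0,0,0.016,0,0,0],[0,0,0.023,0,0,0],[0,0,0.03,0,0,0],[0,0,0.034,0,0,0]])

```text
time_s: 14.72
ee_pos: [0.6006, -0.1386, 0.0572]
eef_rot: [-3.14, -0.0, 1.571]
force: [0.1, -0.7, -1.6]
grip_width: 0.0454
```

Call:
move_arm(targets=[[0,0,0.002,0,0,0],[0,0,0.004,0,0,0],[0,0,0.006,0,0,0],[0,0,0.007,0,0,0],[0,0,0.007,0,0,0]])

```text
time_s: 15.13
ee_pos: [0.6013, -0.1387, 0.0515]
eef_rot: [-3.142, -0.0, 1.571]
force: [-0.2, -0.0, -1.7]
grip_width: 0.0456
```

The forces are clean. I release and move to white.

Call:
move_arm(targets=[[0,0,0.001,0,0,0],[0,0,0.001,0,0,0],[0,0,0.001,0,0,0],[0,0,0.001,0,0,0],[0,0,0.001,0,0,0]], fingers=1)

```text
time_s: 15.55
ee_pos: [0.6014, -0.1387, 0.0507]
eef_rot: [3.141, 0.0, 1.571]
force: [0.5, 0.7, -0.4]
grip_width: 0.0752
```

Call:
move_arm(targets=[[0,0,0,0,0,0],[0,0,-0.015,0,0,0],[0,0,-0.04,0,0,0],[0,0,-0.07,0,0,0],[0,0,-0.105,0,0,0]])

```text
time_s: 15.97
ee_pos: [0.6006, -0.1385, 0.1557]
eef_rot: [-3.139, -0.001, 1.571]
force: [0.4, 1.1, -0.0]
grip_width: 0.0939
```

Call:
move_arm(targets=[[-0.015,-0.035,0,0,0,0],[-0.03,-0.07,0,0,0,0],[-0.045,-0.105,0,0,0,0],[-0.058,-0.14,0,0,0,0],[-0.064,-0.155,0,0,0,0]])

```text
time_s: 16.38
ee_pos: [0.4433, -0.2036, 0.1557]
eef_rot: [-3.141, 0.0, 1.57]
force: [0.7, -0.2, 0.1]
grip_width: 0.0939
```

```bash
python3 - <<'E'
from h import *
go(.446,-.2025,.047)
im=np.ascontiguousarray(ctrl.camera("wrist")[:,:,::-1]);cv2.imwrite("pics/w8.png",im)
I=ctrl.camera_info("wrist")
for n,p in(('white',(.4448,-.2022,.116)),('red',(.602,-.1387,.114)),('yel',(.602,-.0707,.115)),('w4',(.602,-.2067,.017))):print(n,proj(I,p).round(0))
E
```

```text
t 16.38 pos [ 0.4433 -0.2036  0.1557] rot [-3.141  0.     1.57 ] F [ 0.7 -0.2  0.1] w 0.0939
shift [0.0011 0.0027 0.1087] turn [-0.     0.001 -0.001]
white [281. 219.]
red [502. 133.]
yel [522.  26.]
w4 [432. 194.]
```

View pics/w8.png

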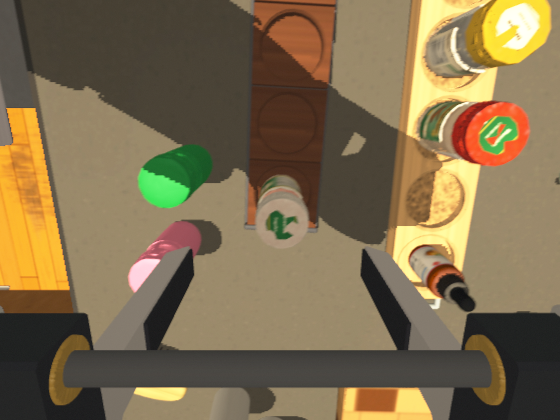

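White's lid is at (282,219), as predicted. Red and yellow stand in their wells, and the fourth well is free at (435,197). I grip white.

Call:
move_arm(targets=[[0.001,0.002,0.025,0,0,0],[0.001,0.002,0.05,0,0,0],[0.001,0.002,0.075,0,0,0],[0.001,0.002,0.098,0,0,0],[0.001,0.002,0.108,0,0,0]])

```text
time_s: 16.85
ee_pos: [0.4474, -0.2011, 0.045]
eef_rot: [-3.139, -0.002, 1.571]
force: [0.1, -0.3, -0.8]
grip_width: 0.0938
```

Call:
move_arm(targets=[[0,0,0,0,0,0],[0,0,0,0,0,0],[0,0,0,0,0,0],[0,0,0,0,0,0],[0,0,0,0,0,0]], fingers=-1)

```text
time_s: 17.27
ee_pos: [0.4489, -0.202, 0.0486]
eef_rot: [3.14, 0.001, 1.571]
force: [0.2, -0.0, -0.7]
grip_width: 0.0644
```

Call:
move_arm(targets=[[0,0,0,0,0,0],[0,0,0,0,0,0],[0,0,0,0,0,0],[0,0,0,0,0,0],[0,0,0,0,0,0]])

```text
time_s: 17.68
ee_pos: [0.4484, -0.2018, 0.0477]
eef_rot: [3.141, 0.0, 1.571]
force: [-1.2, 0.8, 1.6]
grip_width: 0.0408
```

Call:
move_arm(targets=[[0,0,0,0,0,0],[0,0,-0.01,0,0,0],[0,0,-0.025,0,0,0],[0,0,-0.04,0,0,0],[0,0,-0.045,0,0,0]])

```text
time_s: 18.1
ee_pos: [0.4491, -0.2021, 0.0949]
eef_rot: [3.139, 0.001, 1.571]
force: [0.5, 0.2, 0.2]
grip_width: 0.0406
```

Call:
move_arm(targets=[[0,0.012,0,0,0,0],[-0.001,0.035,0,0,0,0],[-0.002,0.06,0,0,0,0],[-0.003,0.085,0,0,0,0],[-0.004,0.11,0,0,0,0]])

```text
time_s: 18.52
ee_pos: [0.5593, -0.2056, 0.0925]
eef_rot: [-3.141, -0.0, 1.571]
force: [0.2, 0.8, -0.2]
grip_width: 0.041
```

```bash
python3 - <<'E'
from h import *
go(.602,-.2067)
E
```

```text
t 18.52 pos [ 0.5593 -0.2056  0.0925] rot [-3.141 -0.     1.571] F [ 0.2  0.8 -0.2] w 0.041
shift [-0.0011  0.0427 -0.    ] turn [-0.    -0.     0.001]
```

Call:
move_arm(targets=[[0,0.015,0,0,0,0],[-0.001,0.03,0,0,0,0],[-0.001,0.042,0,0,0,0],[-0.001,0.043,0,0,0,0],[-0.001,0.043,0,0,0,0]])

```text
time_s: 18.93
ee_pos: [0.6011, -0.2065, 0.092]
eef_rot: [-3.141, -0.0, 1.572]
force: [0.2, 0.3, -0.2]
grip_width: 0.041
```

Call:
move_arm(targets=[[0,0,0.008,0,0,0],[0,0,0.016,0,0,0],[0,0,0.023,0,0,0],[0,0,0.03,0,0,0],[0,0,0.034,0,0,0]])

```text
time_s: 19.35
ee_pos: [0.6007, -0.2066, 0.0572]
eef_rot: [-3.14, -0.001, 1.571]
force: [-0.3, -0.8, -1.4]
grip_width: 0.0411
```

Call:
move_arm(targets=[[0,0,0.002,0,0,0],[0,0,0.004,0,0,0],[0,0,0.006,0,0,0],[0,0,0.007,0,0,0],[0,0,0.007,0,0,0]])

```text
time_s: 19.77
ee_pos: [0.6013, -0.2067, 0.0515]
eef_rot: [-3.142, 0.0, 1.571]
force: [0.0, 0.0, -0.6]
grip_width: 0.0412
```

Call:
move_arm(targets=[[0,0,0.001,0,0,0],[0,0,0.001,0,0,0],[0,0,0.001,0,0,0],[0,0,0.001,0,0,0],[0,0,0.001,0,0,0]], fingers=1)

```text
time_s: 20.18
ee_pos: [0.6014, -0.2067, 0.0507]
eef_rot: [3.141, 0.0, 1.571]
force: [-1.4, -0.0, 0.5]
grip_width: 0.0707
```

Call:
move_arm(targets=[[0,0,0,0,0,0],[0,0,-0.015,0,0,0],[0,0,-0.045,0,0,0],[0,0,-0.08,0,0,0],[0,0,-0.12,0,0,0]])

```text
time_s: 20.6
ee_pos: [0.6006, -0.2064, 0.1709]
eef_rot: [-3.139, -0.001, 1.571]
force: [0.4, -0.3, 0.6]
grip_width: 0.0938
```

Call:
move_arm(targets=[[0,-0.035,0,0,0,0],[0,-0.07,0,0,0,0],[0,-0.11,0,0,0,0],[0,-0.15,0,0,0,0],[0,-0.19,0,0,0,0]])

```text
time_s: 21.02
ee_pos: [0.4095, -0.2064, 0.1704]
eef_rot: [3.141, 0.0, 1.572]
force: [0.7, -0.3, 0.5]
grip_width: 0.0938
```

Call:
move_arm(targets=[[0.02,-0.02,0,0,0,0],[0.04,-0.04,0,0,0,0],[0.06,-0.06,0,0,0,0],[0.06,-0.06,0,0,0,0],[0.06,-0.06,0,0,0,0]])

```text
time_s: 21.43
ee_pos: [0.3512, -0.1465, 0.1712]
eef_rot: [3.14, 0.001, 1.572]
force: [0.5, 0.7, -0.3]
grip_width: 0.0943
```

```bash
python3 - <<'E'
from h import *
go(.4,-.2)
im=np.ascontiguousarray(ctrl.camera("top")[:,:,::-1]);I=ctrl.camera_info("top")
s=ctrl.camera("side")[:,:,::-1]
cv2.imwrite("pics/f.png",np.vstack([cv2.resize(im[100:200,180:400],None,fx=3,fy=3,interpolation=2)[:,:],cv2.resize(s[140:260,220:440],None,fx=3,fy=3,interpolation=2)[:290]]))
for n,p in(('blue',(.602,-.0027,.114)),('yel',(.602,-.0707,.115)),('red',(.602,-.1387,.114)),('white',(.602,-.2067,.119))):print(n,((proj(I,p)-[180,100])*3).round(0))
E
```

```text
t 21.43 pos [ 0.3512 -0.1465  0.1712] rot [3.140e+00 1.000e-03 1.572e+00] F [ 0.5  0.7 -0.3] w 0.0943
shift [-0.0535  0.0488  0.0001] turn [0.003 0.002 0.002]
blue [ 92. 132.]
yel [203. 130.]
red [313. 128.]
white [425. 125.]
```

View pics/f.png

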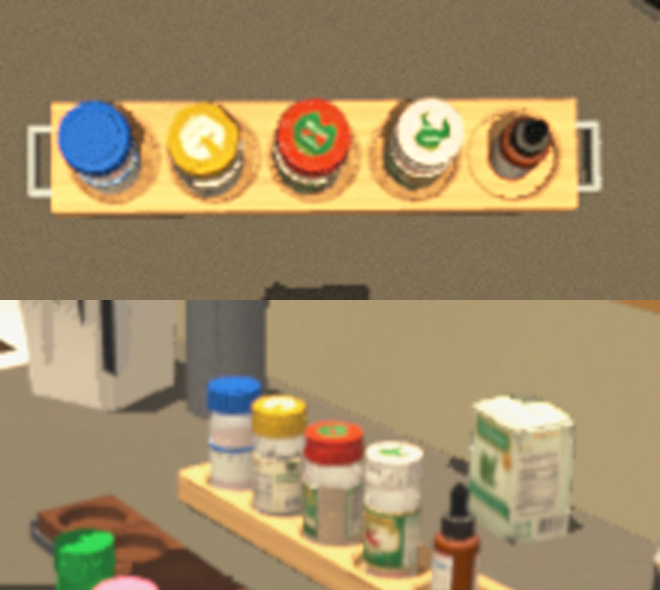

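Final view: from the left the row is blue (96,137), yellow (204,139), red (313,134), white (429,132), then the dropper, untouched. All stand upright, with their bases below the rim and their lids within a few mm of prediction. I hand in.

```bash
python3 -c "
from station import ctrl
print(ctrl.hand_in(), ctrl.get_obs()['time_s'])"
```

```text
the job is handed in; nothing more can be done
the job is handed in; nothing more can be done
```

I moved all four jars from the old rack into the new one and handed the job in, at about 21.5 s on the robot's clock. From the left they stand blue, yellow, red, white. The dropper bottle is still in the rightmost well.

**Last checks:** The final top and side views show every jar upright, with its base below the rim. The lids are roughly 2–5 mm from where I predicted, against an allowed 15 mm. The dropper appears unmoved, the gripper is open and clear, and the force reading is near zero.

**Disagreements:**
- The cameras differed by a few millimetres. One wrist reading put the blue jar about 8 mm nearer the robot than the well centre, but the final top view put it within about 4 mm.
- Lowering the blue jar gave a brief force reading of about 14 N (7 N sideways), which cleared before release.

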